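Offer the trackball in its carrier

TASK

The loose ball of a trackball lies in the hollow of a small round carrier with a bridge handle. Pick the carrier up by its handle, bring it over the middle of the notebook and turn it about a quarter turn so that the gap in its rim faces straight to the chair's side of the desk (the right-hand edge, seen from the robot), keeping it level so that the ball stays in the middle of the hollow. Do not touch the ball or disturb the other things; finish while holding the carrier still, level, about a hand's breadth (10 cm) above the notebook.

Things in the scene. Friction and masses are not known exactly. Their poses are not given: they have to be found in the camera images.
- carrier: round wooden carrier, 124 mm across, with a bridge handle, about 0.22 kg, standing loose on the desk. Origin: centre of its underside; z up. Its flat plate is 11.5 mm thick with a shallow conical hollow 68 mm across (slope 8 degrees) in its middle; a metal rail standing 9 mm above the plate runs as a lip round the rim except for an 80 degree gap centred on its own -x side. At the start the gap faces the robot (carrier x along world x) within 0.6 rad
- grip (a point): centre of the carrier's handle bar, 107 mm above its underside, straight over the hollow and the centre of mass. The bar runs along the carrier's y: 74 mm long, 16 mm thick along the carrier's x (close the fingers along this), 18 mm high, underside 98 mm above the carrier's underside; two thin metal legs at y = +-54 mm carry it, and below it the space is free down to the ball's top 41 mm above the carrier's underside
- open_side (a point): middle of the gap in the carrier's lip rail, at the rim, 62 mm from the carrier's axis along its own -x
- hollow (a point): bottom of the carrier's conical hollow, 7 mm above the carrier's underside, on its axis
- ball: the loose ball itself (its axes turn as it rolls; origin: see point ball_center for its centre)
- ball_center (a point): centre of the loose ball: dark plastic, 34 mm diameter, about 40 g; it rests at the bottom of the hollow and rolls out if the carrier is tilted by more than 8 degrees or accelerated sideways by more than about 1.3 m/s2
- notebook: closed notebook with a beige cover and wire binding lying flat on the desk beyond the carrier, 210x152x13 mm, loose. Origin: centre of its underside; its long side is along its own x, which points roughly along world y
- chair_edge (a point): point on the desk's edge on the chair's side (the robot's right, world -y), at the height of the desk top; fixed, its axes are the world's, so its -y points to the chair's side
- clip_dish: small round dish of paper clips, 68 mm across, 24 mm high; bystander, it may have changed places with the carrier. Origin: centre of its underside
- keys: bunch of keys, 112x120x8 mm, lying flat; bystander on the left. Origin: centre of its underside
- ink_pad: flat green-lidded ink pad, 64x102x14 mm; bystander on the left. Origin: centre of its underside
- stamp: rubber stamp with a round wooden grip, 24x58x59 mm; bystander on the left. Origin: centre of its underside

How it is judged:
By the outcome, as a careful person would: the job done as asked, in the order asked, and still so for the second after the job is handed in, while the arm keeps its last pose, push and grip.
It also fails if it takes over 45 s, if anything falls off the work surface, if the arm or the gripper's body presses on something with over 40 N, if the wrist force passes 120 N, or if a joint passes its speed limit or range.

ROBOT

A 6-joint arm with a two-finger parallel gripper is mounted at the origin on the work surface; the furniture and walls round the work are solid. World frame = base frame: x ahead of the robot, y to its left, z up, the work surface at z = 0. Lengths are in m, angles in rad, forces in N, time in s.
With the tool pointing down it reaches from about 0.35 to 0.975 m from the base axis. Payload 4.9 kg.
Tool frame: the origin (TCP) lies between the finger pads; the fingertips stand 19 mm ahead of it and the grasp point (between the pads) is the TCP; z points along the fingers, y is the line along which they close (so a half turn about z gives the same grasp; the last joint's range is limited). The gripper opens to 85 mm and grips with 20 to 120 N. Pads are 22 mm wide; open, the fingers measure 114 mm over their backs; the gripper's body (76 mm by 85 mm) begins 54 mm behind the grasp point. The pads swing forward as they close: fully open they stand 13 mm farther back than shut.
Start: joints at [-1.454, 0.053, 1.613, -0, 1.476, -0.119], TCP at [0.146, -0.608, 0.25] pointing down, gripper open.
Joint ranges: [-3.01, 3.01], [-1.01, 2.22], [0.06, 2.58], [-1.02, 4.17], [0.09, 2.62], [-3.14, 3.14]. Speed limits (rad/s): [2.57, 2.57, 3.14, 3.14, 3.14, 3.14].

INTERFACE

Orientations are given as a rotation vector (axis times angle).
In Python, from station import ctrl gives the robot as it stands. The module is installed in compiled form; this text tells all that it offers.
- The arm moves only by the tool servo_tool, never from a script. Its argument "increments" is a list that holds one entry, the list of rows, each a list of 5 numbers: the finger opening in cm, from 0 to 8.54, then the shift along the tool's x, y, z in cm, then the turn about the tool's z in degrees. A call has 1 to 5 rows; each row is the pose to reach, as a shift and turn from the pose commanded when the call began, along the tool's axes at that moment; what a row does not reach only later rows make up. A row lasts 1/10 s, in which the tool goes at most 50 mm and 8.59 degrees, less where a joint would pass 70% of its speed; a pose out of reach is approached as far as the arm can. A call with a gripper value outside its range is refused whole. The fingers move at their own pace and stop on an object; "newtons" is the grip in N (left out, the last holds). Time passes only in rows, so rows that repeat a pose let the fingers close. It gives the time, the measured TCP pose, the force, the opening and the grip force at its end, in the units of the state.
- ctrl.get_obs(): the state, without advancing time (a new reading comes with each control period).
- ctrl.get_image(name): name is "scene" or "top"; returns a dict with "img" (480x640x3 uint8, red, green, blue), "fx", "fy", "cx", "cy" (pixels), "rvec" (rotation vector, rad) and "tvec" (3), from world to camera coordinates, as OpenCV has them. Camera axes: x right, y down, z forward; pixel columns grow to the right and rows downward; lengths in m; the calibration is good to about 2 mm. A picture is of the moment at which its call begins. There is no depth.
- ctrl.finish_job(): hands the job in; it is judged then, once.
The state is a dict: "t": time; "q": joint angles; "dq": joint speeds; "effort": joint torques, N m; "tool_pos": TCP position; "tool_rot": TCP orientation; "contact_force": force on the tool from outside, world axes, zero at the start; "wrist_torque": the same for the moment, N m; "opening": finger opening in m; "grip_force": force on a finger pad.
Only numpy, scipy, OpenCV 4.12 (cv2) and the standard library are available. Lean on these libraries where they do the work, as an engineer would, in place of code of your own. Each camera call takes 0.05 s, during which the arm holds its last target. There are 200 camera calls.

## Working session

There is one attempt and no reset: what is moved stays moved. The work goes in short steps, Python scripts to look and compute and a tool call to move; the robot and the scene stay as the last step left them, time stands still between calls to the robot, and variables do not carry over. Pictures are saved under pics/ and viewed, at most 10 in all, crops included, and the job is handed in when it is done.

Besides the shell and the picture viewer there is one more tool, called after "Emit:" by a JSON object that holds its "name" and its "arguments", one argument or row to a line. servo_tool: Moves the arm, as the interface text tells. Its arguments: {"type":"object","properties":{"increments":{"type":"array"},"newtons":{"type":"number"}},"required":["increments"]}

```bash
mkdir -p pics; python3 - <<'E'
from station import ctrl
import cv2,numpy as np
o=ctrl.get_obs();print(o['t'],o['tool_pos'],o['tool_rot'],o['opening'])
for n in("scene","top"):
    d=ctrl.get_image(n);cv2.imwrite(f"pics/{n}0.png",d["img"][:,:,::-1])
    R=cv2.Rodrigues(np.array(d["rvec"]))[0];print(n,d["fx"],d["cx"],d["cy"],-R.T@np.array(d["tvec"]),R[2])
E
```

```text
0.0 [ 0.14595462 -0.60711537  0.24905417] [-3.11771384e+00 -3.69283579e-01 -3.78719602e-05] 0.0856311650616045
scene 482.41310942634004 320.52031599448713 235.90664861705824 [ 0.60101338 -0.82113141  0.88759861] [-0.07191238  0.68421359 -0.72572748]
top 483.1348032222926 312.8447605363926 228.52180924196006 [ 0.33263248 -0.08078966  1.11261042] [ 0.1788704   0.00184199 -0.98387092]
```

View pics/top0.png

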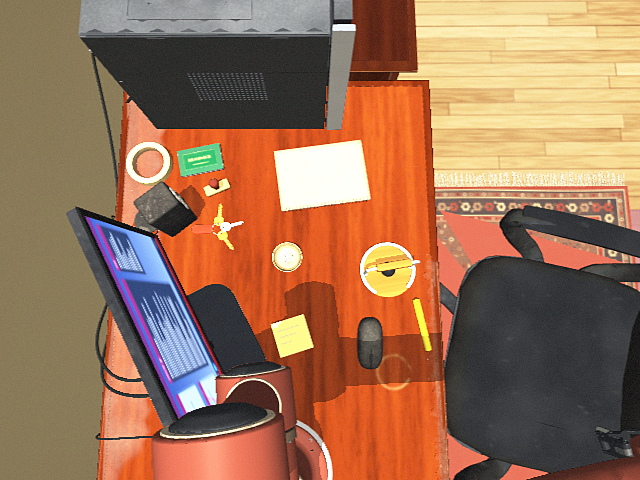

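View pics/scene0.png

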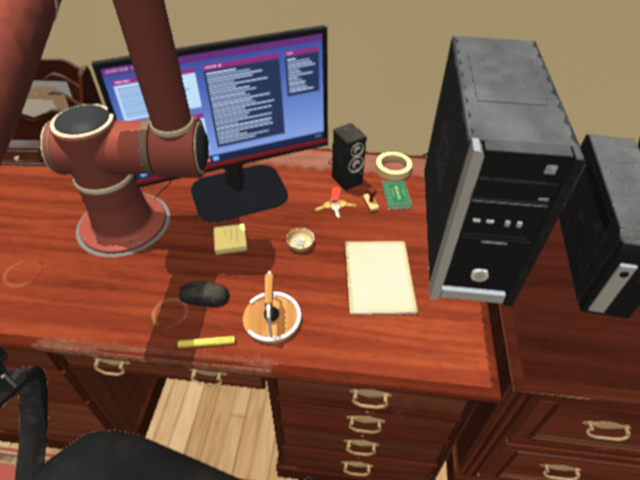

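Top view: the carrier is at about (388,270) with its handle nearly horizontal in the image. The notebook is at about (322,175) and the clip dish at (287,257). I'll zoom in on the carrier and notebook next.

```bash
cat > h.py <<'E'
import cv2,numpy as np
from station import ctrl
def ray(d,u,v,z):
    R=cv2.Rodrigues(np.array(d["rvec"]))[0];t=np.array(d["tvec"]);c=-R.T@t
    r=R.T@np.array([(u-d["cx"])/d["fx"],(v-d["cy"])/d["fy"],1]);return (c+r*(z-c[2])/r[2])[:2]
def proj(d,p):
    K=np.array([[d["fx"],0,d["cx"]],[0,d["fy"],d["cy"]],[0,0,1.]])
    return cv2.projectPoints(np.array(p,float).reshape(-1,3),np.array(d["rvec"]),np.array(d["tvec"]),K,None)[0][:,0]
E
python3 - <<'E'
import cv2,numpy as np
a=cv2.imread("pics/top0.png")[235:305,350:425];b=cv2.imread("pics/scene0.png")[265:350,235:310]
f=lambda x:cv2.resize(x,(400,int(400*x.shape[0]/x.shape[1])),interpolation=cv2.INTER_CUBIC)
a,b=f(a),f(b);h=max(len(a),len(b));p=lambda x:cv2.copyMakeBorder(x,0,h-len(x),0,0,0)
cv2.imwrite("pics/crop.png",np.hstack([p(a),p(b)]))
from h import *
d=ctrl.get_image("top")
for n,u,v,z in [("notebook",275,151,.013),("",361,140,.013),("",370,200,.013),("",283,210,.013),("carr",388,270,.02)]:print(n,ray(d,u,v,z))
E
```

```text
notebook [0.7206389  0.01089951]
 [ 0.74739827 -0.19458399]
 [ 0.59985292 -0.2125466 ]
 [ 0.57664501 -0.00932779]
carr [ 0.43530866 -0.24848841]
```

View pics/crop.png

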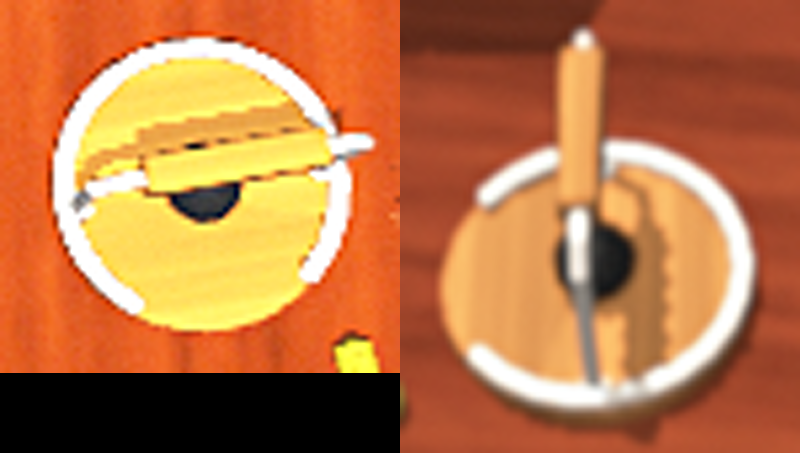

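```bash
python3 - <<'E'
from h import *
from scipy.optimize import least_squares
T,S=ctrl.get_image("top"),ctrl.get_image("scene")
a=np.radians(40);r=.060
P=np.array([[0,.037,.107],[0,-.037,.107],[-r*np.cos(a),r*np.sin(a),.0205],[-r*np.cos(a),-r*np.sin(a),.0205]])
t=np.array([[377.6,268],[411.9,264],[375.9,293.1],[408.5,287.5]]);s=np.array([[268.9,273.4],[268.75,303.8],[250.9,302.1],[249.1,330.6]])
def W(p):
    c,n=np.cos(p[2]),np.sin(p[2]);return P@np.array([[c,n,0],[-n,c,0],[0,0,1]])+[p[0],p[1],0]
f=lambda p:np.r_[proj(T,W(p))-t,proj(S,W(p))-s].ravel()
k=least_squares(f,[.43,-.25,0],loss='soft_l1');print(k.x,np.round(k.fun.reshape(-1,2) if 0 else f(k.x).reshape(-1,2),1))
o=ctrl.get_obs();R=cv2.Rodrigues(o['tool_rot'])[0];print(R.round(3),o['t'],o['tool_pos'])
th=k.x[2]
print("tool-x yaw deg now",np.degrees(np.arctan2(R[1,0],R[0,0])),"tool y yaw",np.degrees(np.arctan2(R[1,1],R[0,1])),"carrier yaw",np.degrees(th))
print("shift to above grip (cm)",R.T@(np.r_[k.x[:2],.107]-o['tool_pos'])*100)
c=np.mean([ray(T,u,v,.013) for u,v in [(275,151),(361,140),(370,200),(283,210)]],0);print("notebook",c)
E
```

```text
[ 0.43665494 -0.24798746  0.16678636] [[-1.   0.4]
 [-0.5 -1.6]
 [-1.  -0.6]
 [ 0.2 -0.9]
 [-0.2  2.5]
 [-0.9  1.7]
 [-0.5 -1.2]
 [-0.5  0.5]]
[[ 0.972  0.234 -0.   ]
 [ 0.234 -0.972  0.001]
 [ 0.    -0.001 -1.   ]] 0.25 [ 0.14598621 -0.60741584  0.24970515]
tool-x yaw deg now 13.5107465406852 tool y yaw -76.48924585660943 carrier yaw 9.556154312493813
shift to above grip (cm) [ 36.65785012 -28.14288572  14.30378618]
notebook [ 0.66113378 -0.10138972]
```

Emit:
{"name": "servo_tool", "arguments": {
  "increments": [
    [[8.5,2.4,-1.9,0,-6],[8.5,5,-3.8,0,-12],[8.5,7.6,-5.8,0,-18],[8.5,10.2,-7.8,0,-24],[8.5,12.5,-9.6,0,-30]]
  ]
}}

```text
t: 0.75
tool_pos: [0.2459, -0.4838, 0.2502]
tool_rot: [-2.915, -1.171, -0.0]
contact_force: [1.1, -0.3, 0.1]
opening: 0.085
grip_force: 0.0
```

```bash
cat > go.py <<'E'
import sys
from h import *
x,y,z,yaw=map(float,sys.argv[1:])   # target TCP, target tool-y yaw deg
o=ctrl.get_obs();R=cv2.Rodrigues(o['tool_rot'])[0]
w=np.degrees(np.arctan2(R[1,1],R[0,1]))
print("t",o['t'],"pos",o['tool_pos'].round(4),"q",np.round(o['q'],2),"F",np.round(o['contact_force'],1),"op",o['opening'],"g",o['grip_force'],"Rz",R[2].round(3))
print("shift cm",(R.T@(np.array([x,y,z])-o['tool_pos'])*100).round(2),"turn",round(-((yaw-w+180)%360-180),1))
E
python3 go.py .4367 -.248 .25 9.56
```

```text
t 0.75 pos [ 0.2459 -0.4838  0.2502] q [-1.24 -0.14  1.8   0.    1.48 -0.43] F [ 1.1 -0.3  0.1] op 0.08498802119788239 g 0.0 Rz [ 0. -0. -1.]
shift cm [ 3.009e+01 -3.830e+00  3.000e-02] turn -55.8
```

Emit:
{"name": "servo_tool", "arguments": {
  "increments": [
    [[8.5,3,-0.4,0,-6],[8.5,6,-0.8,0,-12],[8.5,9,-1.2,0,-18],[8.5,12,-1.6,0,-24],[8.5,15,-1.9,0,-28]]
  ]
}}

```text
t: 1.25
tool_pos: [0.3414, -0.367, 0.2503]
tool_rot: [2.546, 1.84, 0.0]
contact_force: [0.9, -0.3, -0.0]
opening: 0.085
grip_force: 0.0
```

```bash
python3 go.py .4367 -.248 .25 9.56
```

```text
t 1.25 pos [ 0.3414 -0.367   0.2503] q [-0.97 -0.25  1.89  0.    1.5  -0.65] F [ 0.9 -0.3 -0. ] op 0.08501783375224192 g 0.0 Rz [-0.  0. -1.]
shift cm [14.29  5.31  0.03] turn -27.9
```

Emit:
{"name": "servo_tool", "arguments": {
  "increments": [
    [[8.5,4,1.5,0,-7],[8.5,7.5,2.8,0,-14],[8.5,10.8,4,0,-21],[8.5,13,4.9,0,-26],[8.5,14,5.2,0,-27.5]]
  ]
}}

```text
t: 1.75
tool_pos: [0.4355, -0.2502, 0.2503]
tool_rot: [-2.036, -2.393, -0.0]
contact_force: [-0.7, -1.5, 0.5]
opening: 0.0849
grip_force: 0.0
```

Emit:
{"name": "servo_tool", "arguments": {
  "increments": [
    [[8.5,0,0,0,0],[8.5,0,0,0,0],[8.5,0,0,0,0]]
  ]
}}

```text
t: 2.05
tool_pos: [0.434, -0.2527, 0.2503]
tool_rot: [-2.043, -2.387, 0.001]
contact_force: [-0.9, -0.4, -0.8]
opening: 0.085
grip_force: 0.0
```

```bash
python3 go.py .4367 -.248 .107 9.56; python3 - <<'E'
from h import *
c=[]
for n,r in(("top",(230,330,330,430)),("scene",(230,350,200,320))):
    d=ctrl.get_image(n);a=d["img"][r[0]:r[1],r[2]:r[3],::-1];c.append(cv2.resize(a,(400,400),interpolation=cv2.INTER_CUBIC))
cv2.imwrite("pics/above.png",np.hstack(c))
E
```

```text
t 2.05 pos [ 0.434  -0.2527  0.2503] q [-0.68 -0.25  1.89 -0.    1.5  -0.83] F [-0.9 -0.4 -0.8] op 0.08497597719299582 g 0.0 Rz [-0. -0. -1.]
shift cm [ 0.43  0.35 14.33] turn -0.7
```

View pics/above.png

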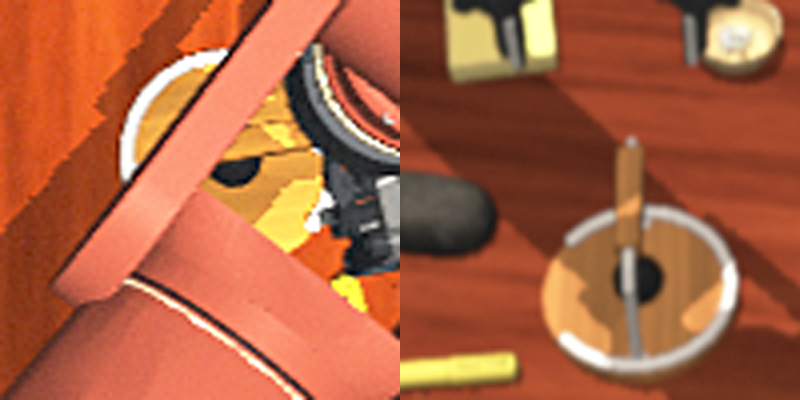

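Scene crop: the carrier is undisturbed, with the open fingers above the bar line. I'll correct the offset, go down to just above the bar and check.

Emit:
{"name": "servo_tool", "arguments": {
  "increments": [
    [[8.5,0.3,0.2,2.5,-0.5],[8.5,0.4,0.4,5.5,-0.7],[8.5,0.4,0.4,8.5,-0.7],[8.5,0.4,0.4,10.8,-0.7],[8.5,0.4,0.4,11.5,-0.7]]
  ]
}}

```text
t: 2.65
tool_pos: [0.4359, -0.2466, 0.1321]
tool_rot: [-2.024, -2.396, 0.0]
contact_force: [-0.5, 1.0, -0.9]
opening: 0.0849
grip_force: 0.0
```

Emit:
{"name": "servo_tool", "arguments": {
  "increments": [
    [[8.5,0,0,0,0],[8.5,0,0,0,0]]
  ]
}}

```text
t: 2.85
tool_pos: [0.4384, -0.248, 0.1367]
tool_rot: [2.025, 2.399, 0.0]
contact_force: [-1.0, -0.6, 0.1]
opening: 0.0852
grip_force: 0.0
```

```bash
python3 go.py .4367 -.248 .107 9.56; python3 - <<'E'
from h import *
d=ctrl.get_image("scene");a=d["img"][235:355,190:350,::-1];cv2.imwrite("pics/low.png",cv2.resize(a,(800,600),interpolation=cv2.INTER_CUBIC))
E
```

```text
t 2.85 pos [ 0.4384 -0.248   0.1367] q [-0.66 -0.14  2.   -0.    1.28 -0.83] F [-1.  -0.6  0.1] op 0.08521890758907884 g 0.0 Rz [-0.002  0.001 -1.   ]
shift cm [ 0.04 -0.17  2.97] turn 0.1
```

View pics/low.png

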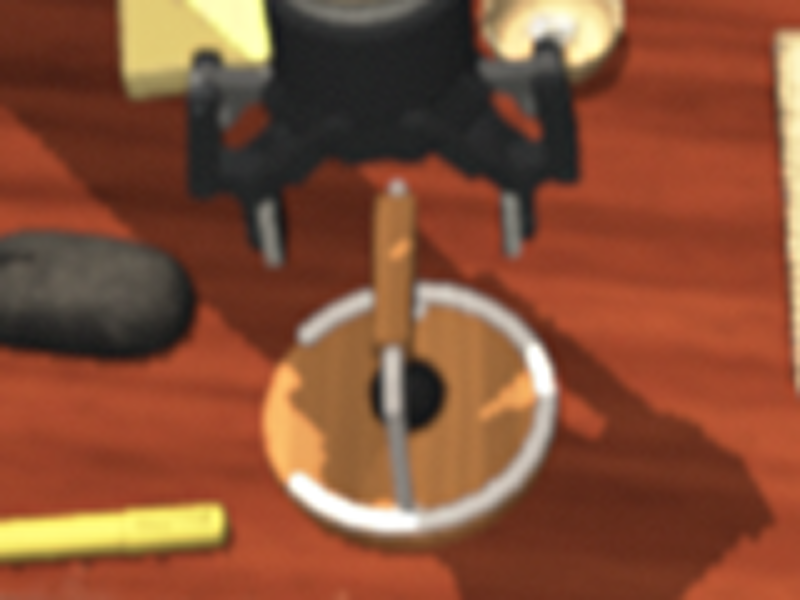

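Low view: the finger pads at x≈280 and 507 straddle the bar (x≈395) centrally, and the ball is centred. I'll go down and close.

Emit:
{"name": "servo_tool", "arguments": {
  "increments": [
    [[8.5,0,-0.1,1,0],[8.5,0,-0.1,2,0],[8.5,0,-0.1,2.7,0],[8.5,0,-0.1,2.9,0],[8.5,0,-0.1,2.9,0]]
  ]
}}

```text
t: 3.4
tool_pos: [0.4365, -0.2471, 0.1055]
tool_rot: [-2.024, -2.4, 0.0]
contact_force: [-0.7, 0.4, 0.6]
opening: 0.0853
grip_force: 0.0
```

Emit:
{"name": "servo_tool", "arguments": {
  "increments": [
    [[5,0,0,0,0],[3.5,0,0,0,0],[2.6,0,0,0,0],[2.4,0,0,0,0],[2.2,0,0,0,0]]
  ],
  "newtons": 25
}}

```text
t: 3.9
tool_pos: [0.437, -0.2475, 0.1065]
tool_rot: [2.025, 2.401, 0.0]
contact_force: [-0.8, -0.3, 0.8]
opening: 0.0217
grip_force: 0.0
```

```bash
python3 go.py .4367 -.248 .107 9.56
```

```text
t 3.9 pos [ 0.437  -0.2475  0.1065] q [-0.66 -0.11  2.02  0.    1.23 -0.83] F [-0.8 -0.3  0.8] op 0.02167260282872659 g 0.0 Rz [-0.  0. -1.]
shift cm [-0.05 -0.03 -0.05] turn 0.1
```

Emit:
{"name": "servo_tool", "arguments": {
  "increments": [
    [[2.0,0,0,0,0],[1.85,0,0,0,0],[1.7,0,0,0,0],[1.6,0,0,0,0],[1.5,0,0,0,0]]
  ],
  "newtons": 25
}}

```text
t: 4.4
tool_pos: [0.4367, -0.2475, 0.1064]
tool_rot: [-2.025, -2.401, 0.001]
contact_force: [-1.8, -0.5, 1.5]
opening: 0.0157
grip_force: 24.9
```

Emit:
{"name": "servo_tool", "arguments": {
  "increments": [
    [[1,0,0,0,0],[0.5,0,0,0,0],[0,0,0,0,0],[0,0,0,0,0]]
  ],
  "newtons": 60
}}

```text
t: 4.8
tool_pos: [0.4369, -0.2475, 0.1065]
tool_rot: [2.025, 2.401, -0.0]
contact_force: [-3.0, -1.0, 2.5]
opening: 0.0149
grip_force: 59.1
```

```bash
python3 go.py .4367 -.248 .107 9.56
```

```text
t 4.8 pos [ 0.4369 -0.2475  0.1065] q [-0.66 -0.11  2.02 -0.    1.23 -0.83] F [-3.  -1.   2.5] op 0.014942074292173752 g 59.058735966682434 Rz [-0. -0. -1.]
shift cm [-0.04 -0.03 -0.05] turn 0.1
```

Emit:
{"name": "servo_tool", "arguments": {
  "increments": [
    [[0,0,0,-0.2,0],[0,0,0,-0.5,0],[0,0,0,-1,0],[0,0,0,-1.6,0],[0,0,0,-2.3,0]]
  ]
}}

```text
t: 5.3
tool_pos: [0.4368, -0.2472, 0.1297]
tool_rot: [-2.025, -2.401, -0.0]
contact_force: [-0.1, 0.5, -2.4]
opening: 0.0153
grip_force: 58.5
```

Emit:
{"name": "servo_tool", "arguments": {
  "increments": [
    [[0,0,0,-0.8,0],[0,0,0,-1.6,0],[0,0,0,-2.4,0],[0,0,0,-3.2,0],[0,0,0,-4,0]]
  ]
}}

```text
t: 5.8
tool_pos: [0.4369, -0.2474, 0.1701]
tool_rot: [2.025, 2.401, 0.0]
contact_force: [-0.2, -0.8, -2.4]
opening: 0.0153
grip_force: 58.5
```

Emit:
{"name": "servo_tool", "arguments": {
  "increments": [
    [[0,0,0,-0.8,0],[0,0,0,-1.6,0],[0,0,0,-2.4,0],[0,0,0,-3.2,0],[0,0,0,-3.8,0]]
  ]
}}

```text
t: 6.3
tool_pos: [0.437, -0.2475, 0.2082]
tool_rot: [2.025, 2.401, 0.0]
contact_force: [-0.5, 0.6, -3.2]
opening: 0.0148
grip_force: 58.5
```

Emit:
{"name": "servo_tool", "arguments": {
  "increments": [
    [[0,0,0,-0.4,0],[0,0,0,-0.7,0],[0,0,0,-0.9,0],[0,0,0,-1,0],[0,0,0,-1,0]]
  ]
}}

```text
t: 6.8
tool_pos: [0.4368, -0.2474, 0.2172]
tool_rot: [-2.025, -2.401, -0.0]
contact_force: [-0.1, 0.3, -2.6]
opening: 0.015
grip_force: 58.5
```

```bash
python3 go.py .661 -.1014 .22 90; python3 - <<'E'
from h import *
d=ctrl.get_image("scene");a=d["img"][170:350,180:420,::-1];cv2.imwrite("pics/lift.png",cv2.resize(a,(800,600),interpolation=cv2.INTER_CUBIC))
E
```

```text
t 6.8 pos [ 0.4368 -0.2474  0.2172] q [-0.66 -0.23  1.93  0.    1.44 -0.83] F [-0.1  0.3 -2.6] op 0.01498416305027518 g 58.47708284854889 Rz [ 0. -0. -1.]
shift cm [10.61 24.56 -0.28] turn -80.3
```

View pics/lift.png

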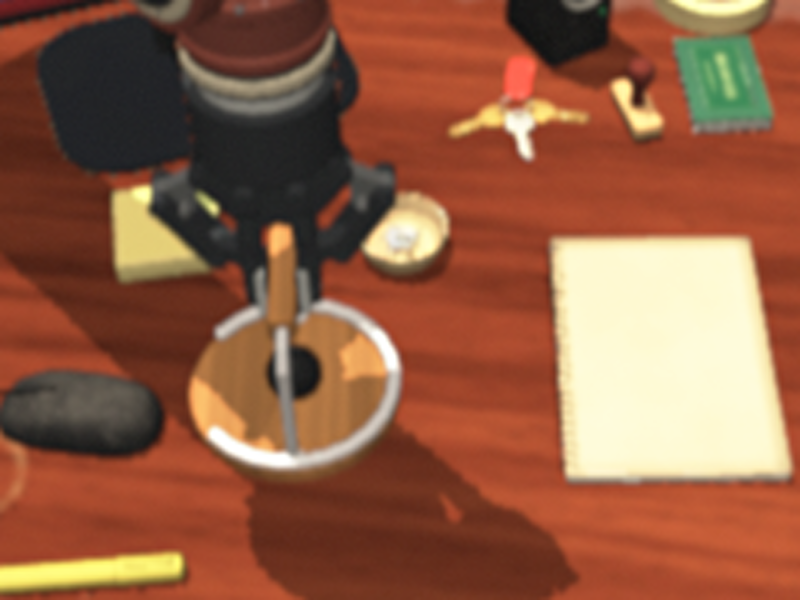

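Carrier lifted level, ball centred at (293,375) in the crop. Now I'll move it slowly to the notebook.

Emit:
{"name": "servo_tool", "arguments": {
  "increments": [
    [[0,0.08,0.18,0,0],[0,0.24,0.55,0,0],[0,0.48,1.1,0,0],[0,0.8,1.83,-0.05,0],[0,1.19,2.75,-0.1,0]]
  ]
}}

```text
t: 7.35
tool_pos: [0.4626, -0.2306, 0.2183]
tool_rot: [2.026, 2.401, 0.0]
contact_force: [-0.7, -0.6, -2.5]
opening: 0.015
grip_force: 58.5
```

Emit:
{"name": "servo_tool", "arguments": {
  "increments": [
    [[0,0.4,0.92,0,0],[0,0.79,1.83,0,0],[0,1.19,2.75,0,0],[0,1.59,3.66,0,0],[0,1.98,4.58,-0.05,0]]
  ]
}}

```text
t: 7.85
tool_pos: [0.5045, -0.2032, 0.2187]
tool_rot: [-2.025, -2.401, 0.0]
contact_force: [0.3, 0.2, -1.9]
opening: 0.0147
grip_force: 58.5
```

Emit:
{"name": "servo_tool", "arguments": {
  "increments": [
    [[0,0.4,0.92,0,0],[0,0.79,1.83,0,0],[0,1.19,2.75,0,0],[0,1.59,3.66,0,0],[0,1.98,4.58,-0.05,0]]
  ]
}}

```text
t: 8.35
tool_pos: [0.5462, -0.1761, 0.2192]
tool_rot: [-2.025, -2.401, 0.0]
contact_force: [-0.1, 0.9, -2.4]
opening: 0.0153
grip_force: 58.5
```

Emit:
{"name": "servo_tool", "arguments": {
  "increments": [
    [[0,0.4,0.92,0,0],[0,0.79,1.83,0,0],[0,1.19,2.75,0,0],[0,1.59,3.66,0,0],[0,1.98,4.58,-0.05,0]]
  ]
}}

```text
t: 8.85
tool_pos: [0.588, -0.1488, 0.2197]
tool_rot: [-2.025, -2.401, 0.0]
contact_force: [-0.6, -0.4, -2.7]
opening: 0.0154
grip_force: 58.5
```

Emit:
{"name": "servo_tool", "arguments": {
  "increments": [
    [[0,0.4,0.92,0,0],[0,0.79,1.83,0,0],[0,1.19,2.75,0,0],[0,1.59,3.66,0,0],[0,1.98,4.58,0,0]]
  ]
}}

```text
t: 9.35
tool_pos: [0.6299, -0.1216, 0.2197]
tool_rot: [-2.025, -2.401, 0.0]
contact_force: [0.0, 0.1, -2.8]
opening: 0.0146
grip_force: 58.5
```

Emit:
{"name": "servo_tool", "arguments": {
  "increments": [
    [[0,0.36,0.82,0,0],[0,0.67,1.55,0,0],[0,0.93,2.15,0,0],[0,1.13,2.6,0,0],[0,1.26,2.9,0,0]]
  ]
}}

```text
t: 9.85
tool_pos: [0.656, -0.1046, 0.2198]
tool_rot: [-2.025, -2.401, 0.0]
contact_force: [0.2, -0.6, -2.2]
opening: 0.0151
grip_force: 58.5
```

Emit:
{"name": "servo_tool", "arguments": {
  "increments": [
    [[0,0.08,0.18,0,0],[0,0.12,0.27,0,0],[0,0.12,0.27,0,0],[0,0.12,0.27,0,0]]
  ]
}}

```text
t: 10.25
tool_pos: [0.658, -0.1032, 0.2199]
tool_rot: [2.026, 2.401, -0.0]
contact_force: [-0.0, 0.0, -2.4]
opening: 0.0149
grip_force: 58.5
```

```bash
python3 go.py .661 -.1014 .22 90
```

```text
t 10.25 pos [ 0.658  -0.1032  0.2199] q [-0.27  0.17  1.54 -0.    1.43 -0.44] F [-0.   0.  -2.4] op 0.014944667060206784 g 58.50918710231781 Rz [-0. -0. -1.]
shift cm [ 0.13  0.33 -0.01] turn -80.3
```

Emit:
{"name": "servo_tool", "arguments": {
  "increments": [
    [[0,0.02,0.06,0,-0.5],[0,0.05,0.14,0,-1.5],[0,0.09,0.23,0,-3],[0,0.12,0.3,0,-5],[0,0.13,0.33,0,-7.5]]
  ]
}}

```text
t: 10.75
tool_pos: [0.6612, -0.1012, 0.2198]
tool_rot: [1.86, 2.531, 0.0]
contact_force: [0.3, -0.0, -3.3]
opening: 0.0151
grip_force: 58.5
```

Emit:
{"name": "servo_tool", "arguments": {
  "increments": [
    [[0,0,0,0,-2.5],[0,0,0,0,-5],[0,0,0,0,-7.5],[0,0,0,0,-10],[0,0,0,0,-12.5]]
  ]
}}

```text
t: 11.25
tool_pos: [0.6612, -0.1012, 0.2198]
tool_rot: [1.574, 2.719, 0.0]
contact_force: [-0.7, 0.5, -3.0]
opening: 0.0154
grip_force: 58.5
```

Emit:
{"name": "servo_tool", "arguments": {
  "increments": [
    [[0,0,0,0,-2.5],[0,0,0,0,-5],[0,0,0,0,-7.5],[0,0,0,0,-10],[0,0,0,0,-12.5]]
  ]
}}

```text
t: 11.75
tool_pos: [0.6612, -0.1013, 0.2198]
tool_rot: [1.268, 2.874, 0.0]
contact_force: [-0.7, 0.2, -3.1]
opening: 0.0151
grip_force: 58.5
```

Emit:
{"name": "servo_tool", "arguments": {
  "increments": [
    [[0,0,0,0,-2.5],[0,0,0,0,-5],[0,0,0,0,-7.5],[0,0,0,0,-10],[0,0,0,0,-12.5]]
  ]
}}

```text
t: 12.25
tool_pos: [0.6612, -0.1013, 0.2198]
tool_rot: [0.948, 2.995, 0.0]
contact_force: [0.7, 0.1, -2.5]
opening: 0.0149
grip_force: 58.5
```

Emit:
{"name": "servo_tool", "arguments": {
  "increments": [
    [[0,0,0,0,-2.5],[0,0,0,0,-5],[0,0,0,0,-7.5],[0,0,0,0,-10],[0,0,0,0,-12.5]]
  ]
}}

```text
t: 12.75
tool_pos: [0.6612, -0.1012, 0.2198]
tool_rot: [0.616, 3.081, -0.0]
contact_force: [0.5, -0.1, -1.9]
opening: 0.0151
grip_force: 58.5
```

Emit:
{"name": "servo_tool", "arguments": {
  "increments": [
    [[0,0,0,0,-2.5],[0,0,0,0,-5],[0,0,0,0,-7.5],[0,0,0,0,-10],[0,0,0,0,-12.5]]
  ]
}}

```text
t: 13.25
tool_pos: [0.6612, -0.1012, 0.2198]
tool_rot: [-0.277, -3.129, -0.0]
contact_force: [-0.1, 0.2, -2.8]
opening: 0.0151
grip_force: 58.5
```

Emit:
{"name": "servo_tool", "arguments": {
  "increments": [
    [[0,0,0,0,-2.5],[0,0,0,0,-4.7],[0,0,0,0,-6.7],[0,0,0,0,-8.4],[0,0,0,0,-9.5]]
  ]
}}

```text
t: 13.75
tool_pos: [0.6612, -0.1013, 0.2198]
tool_rot: [0.019, 3.142, 0.0]
contact_force: [0.5, -0.0, -2.6]
opening: 0.0151
grip_force: 58.5
```

Emit:
{"name": "servo_tool", "arguments": {
  "increments": [
    [[0,0,0,0,-0.5],[0,0,0,0,-0.7],[0,0,0,0,-0.7],[0,0,0,0,-0.7]]
  ]
}}

```text
t: 14.15
tool_pos: [0.6612, -0.1013, 0.2198]
tool_rot: [0.003, 3.141, -0.0]
contact_force: [0.6, -0.3, -3.3]
opening: 0.015
grip_force: 58.5
```

```bash
python3 go.py .661 -.1014 .22 90; python3 - <<'E'
from h import *
c=[]
for n,r in(("top",(110,260,230,430)),("scene",(160,340,280,460))):
    d=ctrl.get_image(n);a=d["img"][r[0]:r[1],r[2]:r[3],::-1];c.append(cv2.resize(a,(400,400*(r[1]-r[0])//(r[3]-r[2])),interpolation=cv2.INTER_CUBIC))
c[0]=cv2.copyMakeBorder(c[0],0,100,0,0,0)
cv2.imwrite("pics/end.png",np.hstack(c))
E
```

```text
t 14.15 pos [ 0.6612 -0.1013  0.2198] q [-0.26  0.17  1.53  0.    1.43 -1.83] F [ 0.6 -0.3 -3.3] op 0.015018084325678674 g 58.5087651014328 Rz [-0. -0. -1.]
shift cm [ 0.02 -0.01 -0.02] turn -0.1
```

View pics/end.png

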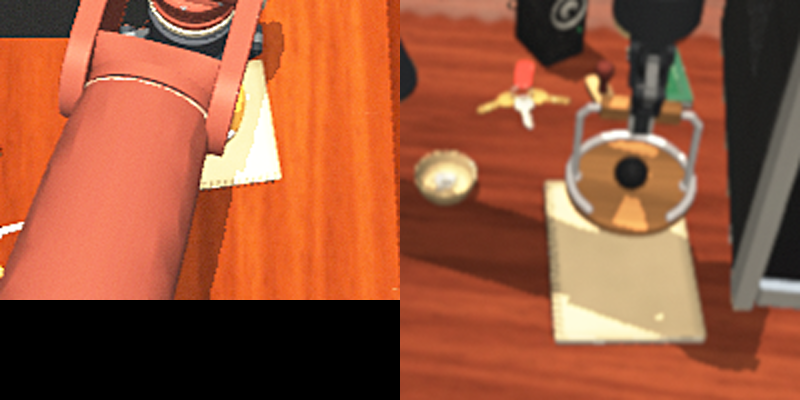

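Final view: the carrier hangs level over the notebook, with the ball centred at (632,172) in the crop. The gap faces the camera, which is on the chair's side. I'll check the yaw numerically with an enlarged crop overlaid with the prediction.

```bash
python3 - <<'E'
from h import *
d=ctrl.get_image("scene");a=np.radians(40);x,y=.6612,-.1013;z0=.2198-.107
P=[[x+.06*np.sin(a),y-.06*np.cos(a),z0+.0205],[x-.06*np.sin(a),y-.06*np.cos(a),z0+.0205],[x-.054,y,z0+.1],[x+.054,y,z0+.1],[x,y,z0+.024]]
p=proj(d,P);u0,v0,s=345,195,8
im=cv2.resize(np.ascontiguousarray(d["img"][v0:v0+75,u0:u0+90,::-1]),None,fx=s,fy=s,interpolation=cv2.INTER_CUBIC)
for q in p:cv2.drawMarker(im,tuple(int(v) for v in ((q-[u0,v0]+.5)*s)),(255,0,255),0,16,2)
cv2.imwrite("pics/gap.png",im)
E
```

```text
(no output)
```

View pics/gap.png

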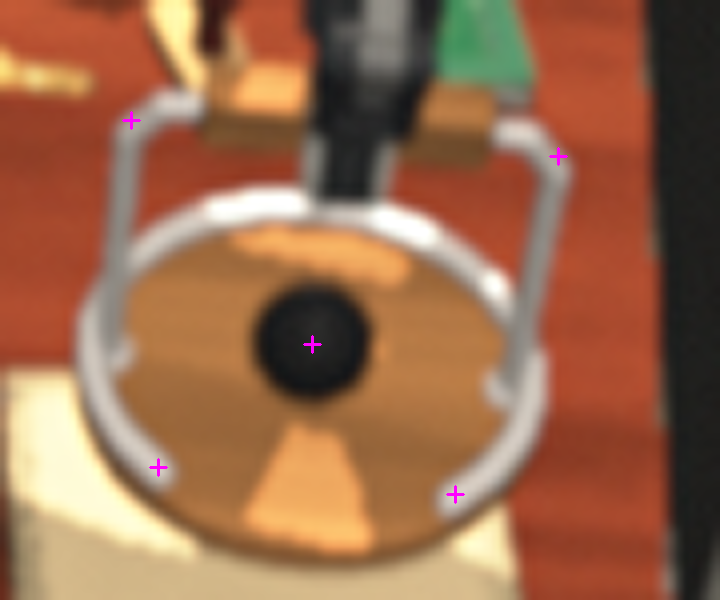

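The overlay agrees with the picture: the predicted gap ends at (158,467) and (455,494) fall on the rail ends, and the ball is at the predicted centre (312,344). I'm handing in.

```bash
python3 -c "
from station import ctrl
print(ctrl.finish_job())"
```

```text
the job is handed in; nothing more can be done
None
```

The job is handed in: the arm holds the carrier still and level about 10 cm above the middle of the notebook, with the gap facing the chair's side and the ball centred in the hollow.

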